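# Move the seasonings from the cork tray into the rack, in the same order

## Task

The four seasonings that stand in a row on the white cork-lined tray belong in the wooden rack, and the cook finds them by their place. Set each one down through its own hole of the rack, upright and standing on the rack's base board, so that they keep the same order from left to right, as the robot sees them, that they have on the tray. Do not drop or tip them, and leave the garlic and the peeler where they lie.

Things in the scene. Friction and masses are not known exactly. Their poses are not given: they have to be found in the camera images.
- mill: turned wooden pepper mill with a round head and small metal knob, the tallest of the four, 58 mm diameter, 170 high; no part turns. Loose, stands upright on a cork round of the tray at the start. Origin: centre of its underside, z up; its head is 49 mm wide from 123 to 159 mm up, widest about 141 mm up: grip there.
- tall_jar: clear straight glass spice jar with a wide red screw cap, 58 mm diameter, 159 high. Loose, stands upright on a cork round of the tray at the start. Origin: centre of its underside, z up; straight sided, cap of full width from 132 mm up: grip about 125 mm up.
- bottle: brown bottle with shoulders and a narrow white cap, body 49 mm diameter, 137 high. Loose, stands upright on a cork round of the tray at the start. Origin: centre of its underside, z up; grip the body about 78 mm up.
- squat_tin: squat round tin with a flat metal lid, the shortest and widest of the four, 62 mm diameter, 96 high. Loose, stands upright on a cork round of the tray at the start. Origin: centre of its underside, z up; straight sided: grip about 78 mm up.
- cork_mill: the flat cork round, 78 mm diameter, 5 thick, on which the pepper mill stands at the start; it is fixed in the tray and so keeps that seasoning's place in the row. Origin: centre of its underside (its top is 13 mm above the worktop).
- cork_tall_jar: the flat cork round, 78 mm diameter, 5 thick, on which the tall jar stands at the start; it is fixed in the tray and so keeps that seasoning's place in the row. Origin: centre of its underside (its top is 13 mm above the worktop).
- cork_bottle: the flat cork round, 78 mm diameter, 5 thick, on which the brown bottle stands at the start; it is fixed in the tray and so keeps that seasoning's place in the row. Origin: centre of its underside (its top is 13 mm above the worktop).
- cork_squat_tin: the flat cork round, 78 mm diameter, 5 thick, on which the squat tin stands at the start; it is fixed in the tray and so keeps that seasoning's place in the row. Origin: centre of its underside (its top is 13 mm above the worktop).
- tray: low white enamelled tray, 394 x 110 mm with a rolled rim 15 mm high and a wire handle at each end; fixed. Origin: centre of its underside on the worktop, y along the row to its left end, z up. The four cork rounds lie in a row at y = +135, +45, -45, -135 mm, x = 0; which seasoning stands on which differs each time.
- rack: light wooden rack, 396 x 106 mm, 66 mm high at its end cheeks; fixed. A hole board (top 54 mm, underside 44 mm above the worktop) has four round holes of 76 mm in a row, over a base board whose top is 16 mm above the worktop. Origin: centre of its underside on the worktop, y along the row to its left end, z up. Hole centres at y = +135, +45, -45, -135 mm, x = 0: any hole takes any of the four.
- garlic: garlic bulb, 60 x 57 x 58 mm, loose bystander beside the right end of the rack. Origin: centre of its underside.
- peeler: dark green vegetable peeler, 170 x 25 x 18 mm, loose bystander lying between tray and rack. Origin: centre of its underside, x along it.
There are look-alikes about, which are no part of the job. What is shaped like the tall_jar but yellow is not meant.

How it is judged:
By the outcome, as a careful person would: the job done as asked, in the order asked, and still so for the second after the job is handed in, with the robot touching nothing.
It also fails if it takes over 90 s, if anything falls off the work surface, if the arm or the gripper's body presses on something with over 40 N, if the wrist force passes 120 N, or if a joint passes its speed limit or range.

## Robot

A 7-joint arm with a two-finger parallel gripper is mounted at the origin on the work surface; the furniture and walls round the work are solid. World frame = base frame: x ahead of the robot, y to its left, z up, the work surface at z = 0. Lengths are in m, angles in degrees, forces in N, time in s.
With the tool pointing down it reaches from about 0.425 to 0.925 m from the base axis. Payload 6.8 kg.
Tool frame: the origin (TCP) lies on the centre line of the jaws, within the pads' length; the fingertips stand 8 mm ahead of it and the grasp point (between the pads) lies 11 mm behind it; z points along the fingers, y is the line along which they close (so a half turn about z gives the same grasp; the last joint's range is limited). The gripper opens to 85 mm and grips with 20 to 120 N. Pads are 22 mm wide; open, the fingers measure 114 mm over their backs; the gripper's body (76 mm by 85 mm) begins 54 mm behind the grasp point. The pads swing forward as they close: fully open they stand 13 mm farther back than shut.
Start: joints at [-81.423, 27.33, 1.283, 89.118, -0.659, 63.558, -4.761], TCP at [0.172, 0.653, 0.239] pointing down, gripper open.
Joint ranges: [-169.35, 169.35], [-19.33, 120.38], [-80.79, 83.38], [13.8, 139.57], [-78.32, 258.32], [9.67, 109.79], [-169.56, 169.56]. Speed limits (degrees/s): [136.94, 136.94, 180, 180, 180, 180, 180].

## Interface

Orientations are given as [roll, pitch, yaw] about the fixed x, y, z axes, in that order (R = Rz(yaw) Ry(pitch) Rx(roll)).
In Python, from bench import sense, snapshot, job_done, search_frame gives the robot as it stands.
- The arm moves only by the shell command python3 -m creep 'ROWS' [FORCE]. ROWS is JSON, a list of rows, each an object of numbers: "claw": the finger opening in mm, from 0 to 85.4; "x", "y", "z": the shift along the tool's x, y, z in mm; "wx", "wy", "wz": the turn, a rotation vector about the tool's x, y, z in rad. In form: [{"claw": .., "x": .., "y": .., "z": .., "wx": .., "wy": .., "wz": ..}, ...]. A call has 1 to 12 rows; each row shifts and turns the commanded pose from where the row before left it, along the tool's axes as they then stand; what a row does not reach is not made up. A row lasts 1/8 s, in which the tool goes at most 62.5 mm and 10.7 degrees, less where a joint would pass 70% of its speed; a pose out of reach is approached as far as the arm can. A call with a gripper value outside its range is refused whole. The fingers move at their own pace and stop on an object; FORCE is the grip in N (left out, the last holds). Time passes only in rows, so rows that do not move let the fingers close. It gives the time, the measured TCP pose, the force, the opening and the grip force at its end, in the units of the state.
- sense(): the state, without advancing time (a new reading comes with each control period).
- snapshot(name): name is "side" or "top"; returns a dict with "color" (420x560x3 uint8, red, green, blue), "intrinsics" (3x3 intrinsics, pixels), "view" (4x4, takes a point from world to camera coordinates). Camera axes: x right, y down, z forward; pixel columns grow to the right and rows downward; lengths in m; the calibration is good to about 2 mm. A picture is of the moment at which its call begins. There is no depth.
- job_done(): hands the job in; it is judged then, once.
Trained networks look in a picture, given as the dict that the camera call returned (one of the last four; its "shot" number tells which), for a name from the list of things; names that differ only in an ending like _2 or _b are one class to them, and where a whole thing is asked for, a point or a joint stands for the part that bears it (a point fixed in the world has none). Each returns a list of dicts, best first, with "confidence" (0 to 1); they miss things now and then, are a little off and sometimes report something else, mostly with a low value. They report only what shows in the picture. A call takes as long as a camera call. They do not tell look-alikes from the thing itself.
- search_frame(picture, label): "rect" ([left, top, right, bottom] in pixels, round what is visible of it).
The state is a dict: "time": time; "qpos": joint angles; "qvel": joint speeds; "joint_torque": joint torques, N m; "eef_pos": TCP position; "tcp_rot": TCP orientation; "ft_force": force on the tool from outside, world axes, zero at the start; "ft_torque": the same for the moment, N m; "gripper_width": finger opening in m; "grip_force": force on a finger pad.
Only numpy, scipy, OpenCV 4.12 (cv2) and the standard library are available. Lean on these libraries where they do the work, as an engineer would, in place of code of your own. Each camera call takes 0.05 s, during which the arm holds its last target. There are 200 camera calls.

## Working session

There is one attempt and no reset: what is moved stays moved. The work goes in short steps, Python scripts to look and compute and a shell command to move; the robot and the scene stay as the last step left them, time stands still between calls to the robot, and variables do not carry over. Pictures are saved under pics/ and viewed, at most 14 in all, crops included, and the job is handed in when it is done.

```bash
mkdir -p pics; cat > h.py <<'E'
from bench import *
import cv2,numpy as np
names=["mill","tall_jar","bottle","squat_tin","cork_mill","cork_tall_jar","cork_bottle","cork_squat_tin","tray","rack","garlic","peeler"]
def ray(p,u,v):
    K=np.array(p["intrinsics"]);V=np.array(p["view"]);R=V[:3,:3];c=-R.T@V[:3,3]
    return c,R.T@np.linalg.inv(K)@np.array([u,v,1.])
def atz(p,u,v,z):
    c,d=ray(p,u,v);return c+d*(z-c[2])/d[2]
def proj(p,X):
    V=np.array(p["view"]);q=np.array(p["intrinsics"])@(V[:3,:3]@np.array(X)+V[:3,3]);return q[:2]/q[2]
E
python3 - <<'E'
from h import *
for n in("side","top"):
    p=snapshot(n);cv2.imwrite(f"pics/{n}0.png",p["color"][:,:,::-1])
    print(n,np.round(-np.array(p["view"])[:3,:3].T@np.array(p["view"])[:3,3],3))
    for l in names:
        print(l,[(np.round(d["rect"]).astype(int).tolist(),round(d["confidence"],2)) for d in search_frame(p,l)[:4]])
s=sense();print(s["time"],s["eef_pos"],s["tcp_rot"],s["gripper_width"])
E
```

```text
side [0.287 0.824 0.687]
mill [([284, 154, 315, 234], 0.74)]
tall_jar [([347, 250, 385, 340], 0.94), ([274, 178, 302, 257], 0.9), ([330, 213, 363, 296], 0.63), ([298, 149, 316, 206], 0.54)]
bottle [([299, 148, 316, 206], 0.95), ([298, 220, 311, 238], 0.55)]
squat_tin [([254, 226, 291, 285], 0.62)]
cork_mill []
cork_tall_jar [([287, 244, 306, 260], 0.49)]
cork_bottle [([310, 194, 321, 210], 0.7)]
cork_squat_tin [([252, 273, 291, 295], 0.61)]
tray []
rack [([272, 177, 300, 258], 0.6), ([145, 166, 246, 304], 0.56)]
garlic [([231, 160, 248, 170], 0.68)]
peeler [([236, 206, 267, 251], 0.88), ([271, 176, 299, 256], 0.43)]
top [0.038 0.063 1.236]
mill [([275, 195, 297, 232], 0.95)]
tall_jar [([237, 197, 258, 234], 0.83), ([214, 257, 240, 297], 0.74), ([173, 279, 202, 317], 0.72)]
bottle [([310, 191, 334, 227], 0.68)]
squat_tin [([202, 206, 227, 239], 0.94), ([185, 197, 350, 254], 0.36)]
cork_mill [([268, 214, 299, 237], 0.79), ([185, 195, 349, 256], 0.56)]
cork_tall_jar [([232, 217, 267, 244], 0.73)]
cork_bottle [([304, 206, 331, 233], 0.71)]
cork_squat_tin [([201, 223, 232, 245], 0.5)]
tray [([186, 197, 348, 255], 0.78), ([268, 214, 298, 237], 0.46)]
rack [([165, 119, 315, 198], 0.96)]
garlic [([323, 134, 343, 156], 0.83)]
peeler [([235, 187, 295, 194], 0.89)]
1.3 [0.17213318 0.65270803 0.23930517] [1.79998349e+02 1.50987159e-03 1.65224804e+02] 0.0856863867062758
```

View pics/side0.png

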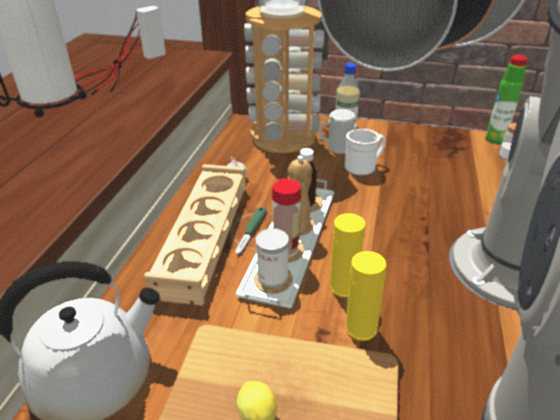

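View pics/top0.png

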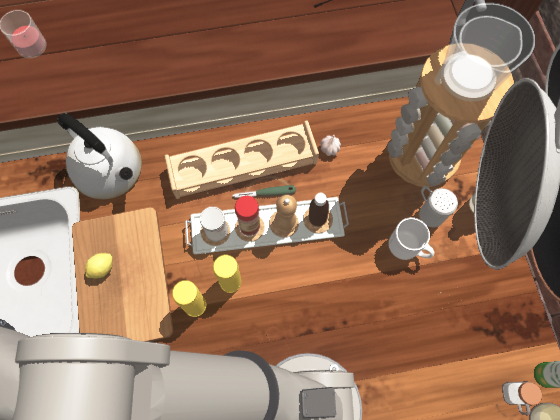

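Left to right on the tray: squat_tin (212,222), tall_jar with red cap (247,215), mill (286,213), bottle (319,208). The two yellow jars at (227,275) and (188,298) are look-alikes standing off the tray, so they are not meant. Next I rectify the top view to metric planes, which also serves as the enlarged crop for confirming.

```bash
python3 - <<'E'
from h import *
T=snapshot("top");S=snapshot("side")
print([np.round(atz(T,u,v,.054),3).tolist() for u,v in((170,175),(315,140))],[np.round(atz(T,u,v,.0),3).tolist() for u,v in((190,240),(345,220))])
def rect(p,z,cx,cy,w=520,h=260,s=1.5):
    # out: left=+y, up=+x, s px per mm
    W,H=int(w*s),int(h*s)
    o=np.float32([[0,0],[W,0],[W,H],[0,H]])
    X=[[cx+h/2e3,cy+w/2e3],[cx+h/2e3,cy-w/2e3],[cx-h/2e3,cy-w/2e3],[cx-h/2e3,cy+w/2e3]]
    i=np.float32([proj(p,[a,b,z]) for a,b in X])
    return cv2.warpPerspective(p["color"],cv2.getPerspectiveTransform(i,o),(W,H),flags=cv2.INTER_CUBIC)
r=np.mean([atz(T,u,v,.054) for u,v in((168,176),(315,140))],0);t=atz(T,267,227,.013)
print("rack c",r,"tray c",t, "scale1.2px/mm")
import pickle;pickle.dump((T,S),open("snap.pkl","wb"))
a=np.vstack([rect(T,.054,r[0],r[1],h=240,s=1.2),rect(S,.054,r[0],r[1],h=240,s=1.2)])
b=np.vstack([rect(T,.013,t[0],t[1],h=240,s=1.2),rect(S,.013,t[0],t[1],h=240,s=1.2)])
cv2.imwrite("pics/rackr.png",a[:,:,::-1]);cv2.imwrite("pics/trayr.png",b[:,:,::-1])
E
```

```text
[[0.621, 0.246, 0.054], [0.653, -0.149, 0.054]] [[0.453, 0.223, 0.0], [0.434, -0.187, -0.0]]
rack c [0.63619708 0.05126765 0.054     ] tray c [0.44753825 0.0193281  0.013     ] scale1.2px/mm
```

View pics/rackr.png

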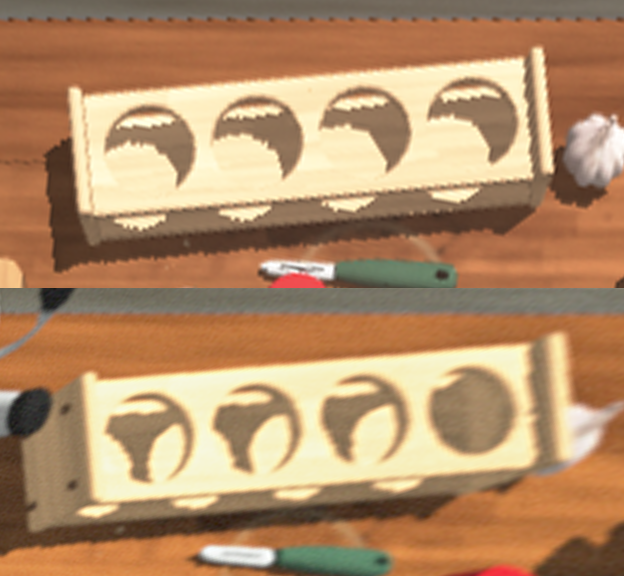

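View pics/trayr.png

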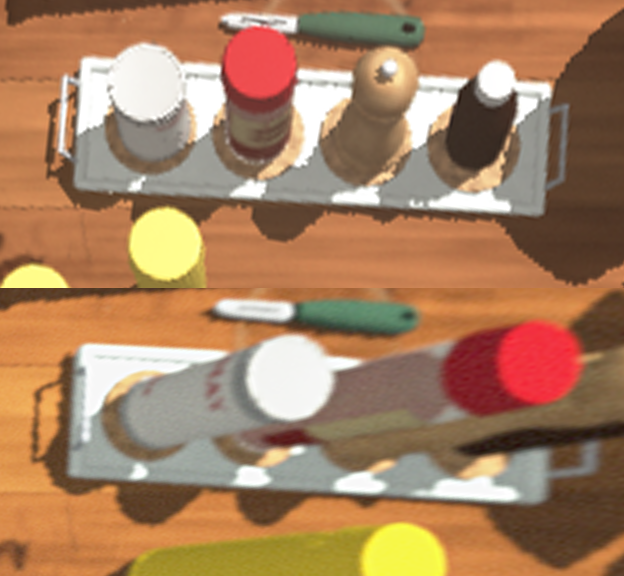

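Both rectified views agree. Hole centres are at px (150,150), (258,141), (365,132) and (472,122). The tray centre is about (312,136), with its row falling to the right. The seasonings are the tin, red-capped jar, mill and bottle, and the yellow jars are outside the tray. I'll check the fitted poses with an overlay.

```bash
cat >> h.py <<'E'
RC=(np.array([.6424,.0521]),np.radians(5.06)); TC=(np.array([.4538,.0193]),np.radians(-3.1))
def slot(C,i):
    o,a=C;return o+(.135-.09*i)*np.array([-np.sin(a),np.cos(a)])
def to(x,y,z,yaw):
    s=sense();p=s["eef_pos"];w=np.radians(s["tcp_rot"][2]);d=np.array([x,y])-p[:2]
    print("t",round(s["time"],2),"tcp",np.round(p,4),np.round(s["tcp_rot"],2),"w",round(s["gripper_width"],4))
    dy=(yaw-np.degrees(w)+180)%360-180
    print("shift before turn x %.1f y %.1f z %.1f wz %.3f"%(1e3*(d@[np.cos(w),np.sin(w)]),1e3*(d@[np.sin(w),-np.cos(w)]),1e3*(p[2]-z),-np.radians(dy)))
E
python3 - <<'E'
from h import *
import pickle
T,S=pickle.load(open("snap.pkl","rb"))
def circ(im,p,s,x,y,z,r,ox,oy,c):
    t=np.linspace(0,2*np.pi,60);P=np.array([(proj(p,[x+r*np.cos(a),y+r*np.sin(a),z])+.5-[ox,oy])*s-.5 for a in t])
    cv2.polylines(im,[np.int32(np.round(P*8))],True,c,1,cv2.LINE_AA,3)
out=[]
for p,(ox,oy,w,h) in((T,(160,110,195,150)),(S,(140,140,195,175))):
    s=3 if p is T else 3.;im=cv2.resize(np.ascontiguousarray(p["color"][oy:oy+h,ox:ox+w,::-1]),None,fx=s,fy=s,interpolation=cv2.INTER_CUBIC)
    for i,(r,hh) in enumerate([(.031,.096),(.029,.159),(.0245,.141),(.0245,.07)]):
        x,y=slot(RC,i);circ(im,p,s,x,y,.054,.038,ox,oy,(255,0,0))
        x,y=slot(TC,i);circ(im,p,s,x,y,.013,.039,ox,oy,(0,200,0));circ(im,p,s,x,y,.013+hh,r,ox,oy,(255,0,255))
    out.append(im)
cv2.imwrite("pics/ovT.png",out[0]);cv2.imwrite("pics/ovS.png",out[1])
for i in range(4):print(i,slot(TC,i),slot(RC,i))
x,y=slot(TC,0);to(x,y,.3,86.9);print(sense()["qpos"])
E
```

```text
0 [0.46110064 0.15410245] [0.63049315 0.18657389]
1 [0.45623355 0.06423415] [0.63843105 0.09692463]
2 [ 0.45136645 -0.02563415] [0.64636895 0.00727537]
3 [ 0.44649936 -0.11550245] [ 0.65430685 -0.08237389]
t 1.4 tcp [0.1721 0.6527 0.2393] [180.     0.   165.23] w 0.0858
shift before turn x -406.6 y -408.5 z -60.7 wz 1.367
[-81.4226987   27.33134359   1.2831296   89.11679861  -0.65713747
  63.55835918  -4.76002041]
```

View pics/ovT.png

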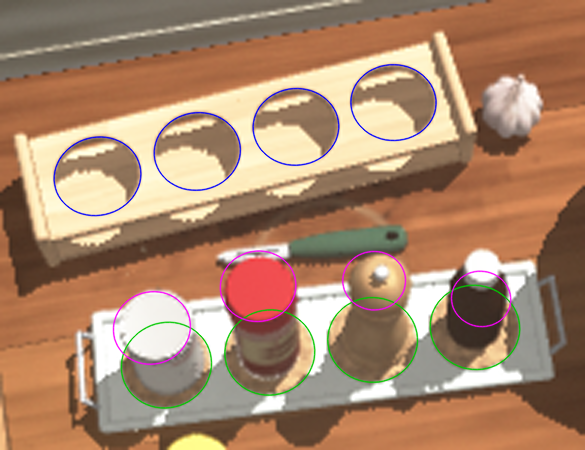

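View pics/ovS.png

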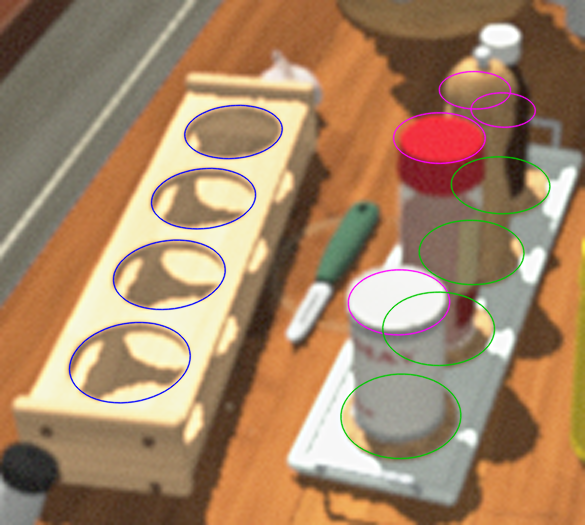

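The rack holes fit exactly, and the objects fit within a few mm. First I move to above the tin.

```bash
python3 -m creep '[{"claw":85,"x":-29,"y":-29,"z":-6},{"claw":85,"x":-29,"y":-29,"z":-6},{"claw":85,"x":-29,"y":-29,"z":-6},{"claw":85,"x":-29,"y":-29,"z":-6},{"claw":85,"x":-29,"y":-29,"z":-6},{"claw":85,"x":-29,"y":-29,"z":-6},{"claw":85,"x":-29,"y":-29,"z":-6},{"claw":85,"x":-29,"y":-29},{"claw":85,"x":-29,"y":-29},{"claw":85,"x":-29,"y":-29},{"claw":85,"x":-29,"y":-29},{"claw":85,"x":-29,"y":-29}]' 40; python3 -m creep '[{"claw":85,"x":-29,"y":-29},{"claw":85,"x":-29,"y":-29},{"claw":85,"wz":0.171},{"claw":85,"wz":0.171},{"claw":85,"wz":0.171},{"claw":85,"wz":0.171},{"claw":85,"wz":0.171},{"claw":85,"wz":0.171},{"claw":85,"wz":0.171},{"claw":85,"wz":0.171}]'
python3 - <<'E'
from h import *
x,y=slot(TC,0);to(x,y,.08,86.9);print(sense()["qpos"])
E
```

```text
t 1.4 tcp [0.1721 0.6527 0.2393] [180.     0.   165.23] w 0.0858
shift before turn x -406.6 y -408.5 z 159.3 wz 1.367
[-81.4226987   27.33134359   1.2831296   89.11679861  -0.65713747
  63.55835918  -4.76002041]validation failed for argument at $[0]...
validation failed for argument at $[0]...
```

The rows were refused, probably because every key is needed. I'll test with one full row.

```bash
python3 -m creep '[{"claw":85,"x":-29,"y":-29,"z":-6,"wx":0,"wy":0,"wz":0}]' 40
```

```text
time: 1.52
eef_pos: [0.1899, 0.6187, 0.2445]
tcp_rot: [-180.0, -0.1, 165.5]
ft_force: [0.6, 0.6, 1.2]
gripper_width: 0.0846
grip_force: 0.0
```

```bash
python3 -m creep '[{"claw":85,"x":-29,"y":-29,"z":-7,"wx":0,"wy":0,"wz":0},{"claw":85,"x":-29,"y":-29,"z":-7,"wx":0,"wy":0,"wz":0},{"claw":85,"x":-29,"y":-29,"z":-7,"wx":0,"wy":0,"wz":0},{"claw":85,"x":-29,"y":-29,"z":-7,"wx":0,"wy":0,"wz":0},{"claw":85,"x":-29,"y":-29,"z":-7,"wx":0,"wy":0,"wz":0},{"claw":85,"x":-29,"y":-29,"z":-7,"wx":0,"wy":0,"wz":0},{"claw":85,"x":-29,"y":-29,"z":0,"wx":0,"wy":0,"wz":0},{"claw":85,"x":-29,"y":-29,"z":0,"wx":0,"wy":0,"wz":0},{"claw":85,"x":-29,"y":-29,"z":0,"wx":0,"wy":0,"wz":0},{"claw":85,"x":-29,"y":-29,"z":0,"wx":0,"wy":0,"wz":0},{"claw":85,"x":-29,"y":-29,"z":0,"wx":0,"wy":0,"wz":0}]'; python3 -m creep '[{"claw":85,"x":-29,"y":-29,"z":0,"wx":0,"wy":0,"wz":0},{"claw":85,"x":-29,"y":-29,"z":0,"wx":0,"wy":0,"wz":0},{"claw":85,"x":0,"y":0,"z":0,"wx":0,"wy":0,"wz":0.171},{"claw":85,"x":0,"y":0,"z":0,"wx":0,"wy":0,"wz":0.171},{"claw":85,"x":0,"y":0,"z":0,"wx":0,"wy":0,"wz":0.171},{"claw":85,"x":0,"y":0,"z":0,"wx":0,"wy":0,"wz":0.171},{"claw":85,"x":0,"y":0,"z":0,"wx":0,"wy":0,"wz":0.171},{"claw":85,"x":0,"y":0,"z":0,"wx":0,"wy":0,"wz":0.171},{"claw":85,"x":0,"y":0,"z":0,"wx":0,"wy":0,"wz":0.171},{"claw":85,"x":0,"y":0,"z":0,"wx":0,"wy":0,"wz":0.171}]'
python3 - <<'E'
from h import *
x,y=slot(TC,0);to(x,y,.08,86.9);print(sense()["qpos"])
E
```

```text
time: 2.9
eef_pos: [0.4205, 0.2263, 0.2876]
tcp_rot: [180.0, 0.0, 165.2]
ft_force: [-0.2, 1.0, 0.1]
gripper_width: 0.085
grip_force: 0.0
time: 4.15
eef_pos: [0.4612, 0.1566, 0.2875]
tcp_rot: [180.0, -0.0, 86.5]
ft_force: [0.8, -0.3, 0.6]
gripper_width: 0.0847
grip_force: 0.0
t 4.15 tcp [0.4612 0.1566 0.2875] [ 1.7999e+02 -2.0000e-02  8.6520e+01] w 0.0847
shift before turn x -2.5 y 0.1 z 207.5 wz -0.007
[-49.63654127   6.3479456   25.85761896 112.14785676  -3.1381118
  62.15055618 -25.92590229]
```

```bash
python3 -m creep '[{"claw":85,"x":-4,"y":0,"z":40,"wx":0,"wy":0,"wz":-0.007},{"claw":85,"x":0,"y":0,"z":40,"wx":0,"wy":0,"wz":0},{"claw":85,"x":0,"y":0,"z":40,"wx":0,"wy":0,"wz":0},{"claw":85,"x":0,"y":0,"z":35,"wx":0,"wy":0,"wz":0},{"claw":85,"x":0,"y":0,"z":25,"wx":0,"wy":0,"wz":0},{"claw":85,"x":0,"y":0,"z":17,"wx":0,"wy":0,"wz":0},{"claw":85,"x":0,"y":0,"z":10,"wx":0,"wy":0,"wz":0},{"claw":50,"x":0,"y":0,"z":0,"wx":0,"wy":0,"wz":0},{"claw":50,"x":0,"y":0,"z":0,"wx":0,"wy":0,"wz":0},{"claw":50,"x":0,"y":0,"z":0,"wx":0,"wy":0,"wz":0},{"claw":50,"x":0,"y":0,"z":0,"wx":0,"wy":0,"wz":0}]' 40
python3 - <<'E'
from h import *
x,y=slot(TC,0);to(x,y,.08,86.9)
p=snapshot("side");cv2.imwrite("pics/g1.png",cv2.resize(p["color"][130:330,150:400,::-1],None,fx=3,fy=3))
E
```

```text
time: 5.52
eef_pos: [0.4619, 0.1529, 0.0811]
tcp_rot: [179.9, -0.1, 87.2]
ft_force: [0.8, -0.4, 6.2]
gripper_width: 0.0601
grip_force: 43.8
t 5.53 tcp [0.4619 0.1529 0.0811] [ 1.7988e+02 -6.0000e-02  8.7240e+01] w 0.0601
shift before turn x 1.2 y -0.9 z 1.1 wz 0.006
```

View pics/g1.png

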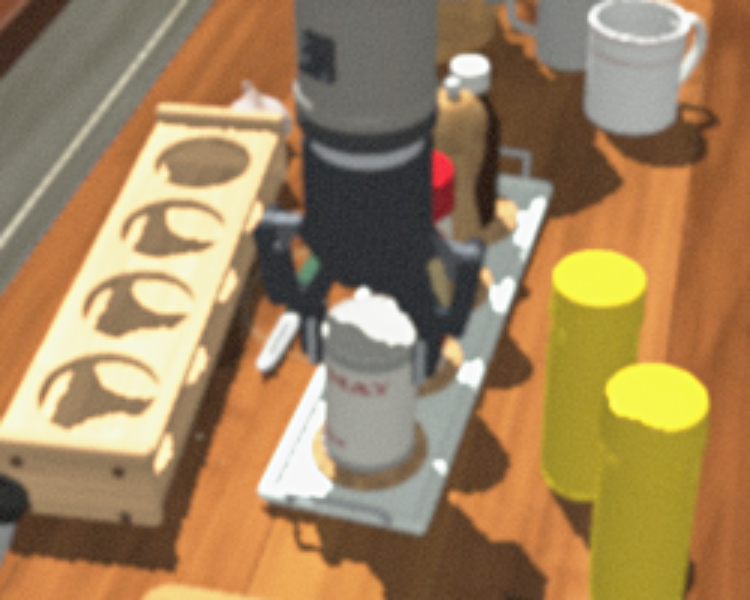

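The tin is gripped between the pads with the fingers either side, and it is still upright on its cork. Next I lift and carry it.

```bash
python3 -m creep '[{"claw":50,"x":0,"y":0,"z":-10,"wx":0,"wy":0,"wz":0},{"claw":50,"x":0,"y":0,"z":-25,"wx":0,"wy":0,"wz":0},{"claw":50,"x":0,"y":0,"z":-30,"wx":0,"wy":0,"wz":0},{"claw":50,"x":0,"y":0,"z":-20,"wx":0,"wy":0,"wz":0},{"claw":50,"x":7,"y":20,"z":0,"wx":0,"wy":0,"wz":0},{"claw":50,"x":7,"y":30,"z":0,"wx":0,"wy":0,"wz":0},{"claw":50,"x":7,"y":35,"z":0,"wx":0,"wy":0,"wz":0},{"claw":50,"x":7,"y":35,"z":0,"wx":0,"wy":0,"wz":0},{"claw":50,"x":7,"y":30,"z":0,"wx":0,"wy":0,"wz":0},{"claw":50,"x":7,"y":17,"z":0,"wx":0,"wy":0,"wz":-0.068},{"claw":50,"x":0,"y":0,"z":0,"wx":0,"wy":0,"wz":-0.068},{"claw":50,"x":0,"y":0,"z":0,"wx":0,"wy":0,"wz":0}]'
cat >> h.py <<'E'
def over(i,h,r,fn,hr=None,grip=0,base=.016):
    """held object's rings expected at slot i / TCP; side+top crops"""
    s=sense();x,y,z=s["eef_pos"];b=z+.011-grip
    out=[]
    for n,(ox,oy,w,hh) in(("top",(130,90,195,150)),("side",(120,110,220,190))):
        p=snapshot(n);im=cv2.resize(np.ascontiguousarray(p["color"][oy:oy+hh,ox:ox+w,::-1]),None,fx=2.6,fy=2.6,interpolation=cv2.INTER_CUBIC)
        for (X,Y,Z,R,c) in((*slot(RC,i),.054,.038,(255,0,0)),(x,y,b,r,(255,0,255)),(x,y,b+h,r,(0,255,0))):
            P=np.array([(proj(p,[X+R*np.cos(a),Y+R*np.sin(a),Z])+.5-[ox,oy])*2.6 for a in np.linspace(0,6.29,60)])
            cv2.polylines(im,[np.int32(P*8)],True,c,1,cv2.LINE_AA,3)
        out.append(im[:390])
    H=min(o.shape[0] for o in out);m=np.hstack([o[:H] for o in out]);f=min(1,800/m.shape[1]);cv2.imwrite(fn,cv2.resize(m,None,fx=f,fy=f))
    print("bottom z",round(b,4))
E
python3 - <<'E'
from h import *
x,y=slot(RC,0);to(x,y,.083,95.06);over(0,.096,.031,"pics/p1.png",grip=.079)
E
```

```text
time: 7.08
eef_pos: [0.6288, 0.1864, 0.1648]
tcp_rot: [-179.9, 0.0, 95.0]
ft_force: [-0.3, 0.0, -2.7]
gripper_width: 0.0603
grip_force: 44.4
t 7.08 tcp [0.6288 0.1864 0.1648] [-1.7988e+02  2.0000e-02  9.5010e+01] w 0.0603
shift before turn x 0.0 y 1.7 z 81.8 wz -0.001
bottom z 0.0968
```

View pics/p1.png

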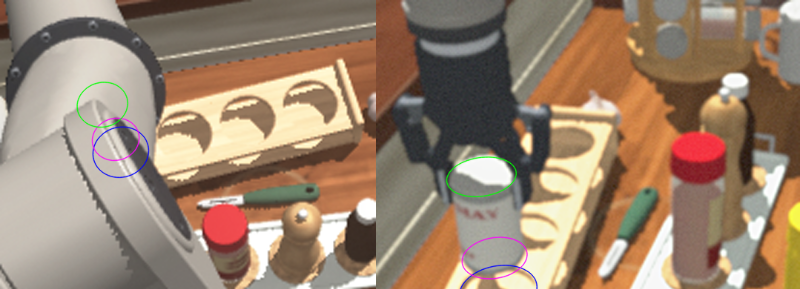

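In the side view the held tin matches its predicted rings within about 2 mm, directly over hole 1. I lower it now.

```bash
python3 -m creep '[{"claw":50,"x":0,"y":1.5,"z":15,"wx":0,"wy":0,"wz":0},{"claw":50,"x":0,"y":0,"z":15,"wx":0,"wy":0,"wz":0},{"claw":50,"x":0,"y":0,"z":15,"wx":0,"wy":0,"wz":0},{"claw":50,"x":0,"y":0,"z":12,"wx":0,"wy":0,"wz":0},{"claw":50,"x":0,"y":0,"z":10,"wx":0,"wy":0,"wz":0},{"claw":50,"x":0,"y":0,"z":8,"wx":0,"wy":0,"wz":0},{"claw":50,"x":0,"y":0,"z":3,"wx":0,"wy":0,"wz":0},{"claw":50,"x":0,"y":0,"z":1,"wx":0,"wy":0,"wz":0},{"claw":50,"x":0,"y":0,"z":0,"wx":0,"wy":0,"wz":0}]'
```

```text
time: 8.3
eef_pos: [0.6315, 0.1867, 0.0867]
tcp_rot: [180.0, -0.0, 95.0]
ft_force: [-0.9, 1.2, -2.7]
gripper_width: 0.0601
grip_force: 44.4
```

```bash
python3 -m creep '[{"claw":50,"x":0,"y":0,"z":1.5,"wx":0,"wy":0,"wz":0},{"claw":50,"x":0,"y":0,"z":1,"wx":0,"wy":0,"wz":0},{"claw":50,"x":0,"y":0,"z":0,"wx":0,"wy":0,"wz":0}]'
```

```text
time: 8.68
eef_pos: [0.6314, 0.1868, 0.0842]
tcp_rot: [180.0, -0.0, 95.0]
ft_force: [-0.4, 0.7, 1.4]
gripper_width: 0.06
grip_force: 44.5
```

The weight has been taken up, so the tin rests on the base board. I release, rise and go above the tall jar.

```bash
python3 -m creep '[{"claw":85,"x":0,"y":0,"z":0,"wx":0,"wy":0,"wz":0},{"claw":85,"x":0,"y":0,"z":0,"wx":0,"wy":0,"wz":0},{"claw":85,"x":0,"y":0,"z":-20,"wx":0,"wy":0,"wz":0},{"claw":85,"x":0,"y":0,"z":-45,"wx":0,"wy":0,"wz":0},{"claw":85,"x":0,"y":0,"z":-50,"wx":0,"wy":0,"wz":0},{"claw":85,"x":0,"y":0,"z":-40,"wx":0,"wy":0,"wz":0},{"claw":85,"x":-20,"y":-35,"z":0,"wx":0,"wy":0,"wz":0},{"claw":85,"x":-24,"y":-40,"z":0,"wx":0,"wy":0,"wz":0},{"claw":85,"x":-24,"y":-40,"z":0,"wx":0,"wy":0,"wz":0},{"claw":85,"x":-24,"y":-40,"z":0,"wx":0,"wy":0,"wz":0},{"claw":85,"x":-15,"y":-30,"z":0,"wx":0,"wy":0,"wz":0.07},{"claw":85,"x":0,"y":0,"z":0,"wx":0,"wy":0,"wz":0.07}]'
python3 - <<'E'
from h import *
x,y=slot(TC,1);to(x,y,.127,86.9)
p=snapshot("side");cv2.imwrite("pics/r1.png",cv2.resize(p["color"][130:330,130:380,::-1],None,fx=3,fy=3))
E
```

```text
time: 10.18
eef_pos: [0.4546, 0.062, 0.24]
tcp_rot: [180.0, -0.1, 86.7]
ft_force: [-0.2, 1.0, 1.0]
gripper_width: 0.085
grip_force: 0.0
t 10.18 tcp [0.4546 0.062  0.24  ] [ 1.7998e+02 -1.1000e-01  8.6740e+01] w 0.085
shift before turn x 2.3 y 1.5 z 113.0 wz -0.003
```

View pics/r1.png

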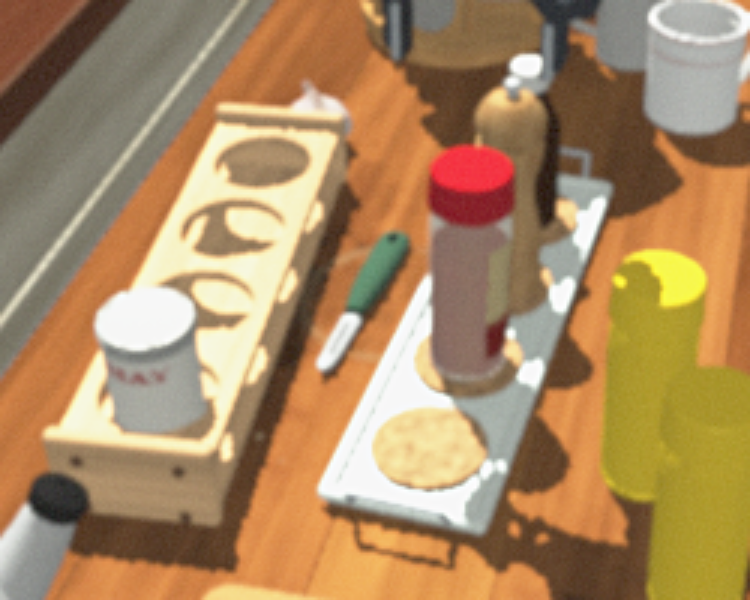

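The tin stands upright in hole 1 at (155,360), and the red-capped jar (470,260) is next. I descend and grip it.

```bash
python3 -m creep '[{"claw":85,"x":1.5,"y":1.5,"z":25,"wx":0,"wy":0,"wz":-0.003},{"claw":85,"x":0,"y":0,"z":30,"wx":0,"wy":0,"wz":0},{"claw":85,"x":0,"y":0,"z":30,"wx":0,"wy":0,"wz":0},{"claw":85,"x":0,"y":0,"z":20,"wx":0,"wy":0,"wz":0},{"claw":85,"x":0,"y":0,"z":8,"wx":0,"wy":0,"wz":0},{"claw":50,"x":0,"y":0,"z":0,"wx":0,"wy":0,"wz":0},{"claw":50,"x":0,"y":0,"z":0,"wx":0,"wy":0,"wz":0},{"claw":50,"x":0,"y":0,"z":0,"wx":0,"wy":0,"wz":0},{"claw":50,"x":0,"y":0,"z":0,"wx":0,"wy":0,"wz":0},{"claw":50,"x":0,"y":0,"z":0,"wx":0,"wy":0,"wz":0}]' 40
python3 - <<'E'
from h import *
x,y=slot(RC,1);to(x,y,.13,95.06)
E
```

```text
time: 11.48
eef_pos: [0.4587, 0.0655, 0.127]
tcp_rot: [179.9, -0.1, 87.2]
ft_force: [-2.5, -0.1, 6.7]
gripper_width: 0.0557
grip_force: 41.6
t 11.47 tcp [0.4587 0.0655 0.127 ] [ 1.799e+02 -7.000e-02  8.720e+01] w 0.0557
shift before turn x 40.2 y 178.0 z -3.0 wz -0.137
```

```bash
python3 -m creep '[{"claw":50,"x":0,"y":0,"z":-10,"wx":0,"wy":0,"wz":0},{"claw":50,"x":0,"y":0,"z":-25,"wx":0,"wy":0,"wz":0},{"claw":50,"x":0,"y":0,"z":-30,"wx":0,"wy":0,"wz":0},{"claw":50,"x":0,"y":0,"z":-15,"wx":0,"wy":0,"wz":0},{"claw":50,"x":7,"y":20,"z":0,"wx":0,"wy":0,"wz":0},{"claw":50,"x":7,"y":32,"z":0,"wx":0,"wy":0,"wz":0},{"claw":50,"x":7,"y":37,"z":0,"wx":0,"wy":0,"wz":0},{"claw":50,"x":7,"y":37,"z":0,"wx":0,"wy":0,"wz":0},{"claw":50,"x":6,"y":32,"z":0,"wx":0,"wy":0,"wz":0},{"claw":50,"x":6,"y":19,"z":0,"wx":0,"wy":0,"wz":-0.068},{"claw":50,"x":0,"y":0,"z":0,"wx":0,"wy":0,"wz":-0.068},{"claw":50,"x":0,"y":0,"z":0,"wx":0,"wy":0,"wz":0}]'
python3 - <<'E'
from h import *
x,y=slot(RC,1);to(x,y,.13,95.06);over(1,.159,.029,"pics/p2.png",grip=.125)
E
```

```text
time: 12.98
eef_pos: [0.6364, 0.0965, 0.2053]
tcp_rot: [-179.9, 0.0, 95.0]
ft_force: [-0.1, 0.2, -1.2]
gripper_width: 0.0554
grip_force: 43.1
t 12.97 tcp [0.6364 0.0965 0.2053] [-1.7994e+02  1.0000e-02  9.4950e+01] w 0.0554
shift before turn x 0.2 y 2.0 z 75.3 wz -0.002
bottom z 0.0913
```

View pics/p2.png

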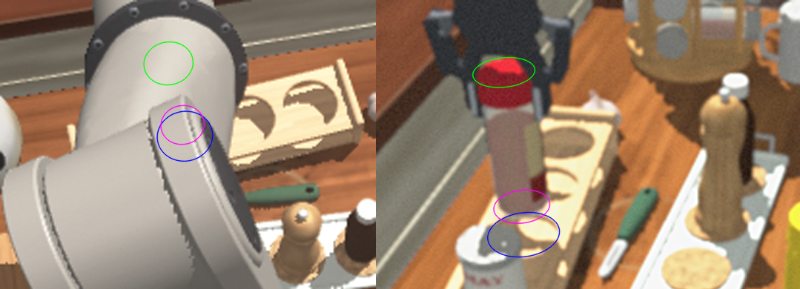

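The jar matches its rings over hole 2, so I lower it.

```bash
python3 -m creep '[{"claw":50,"x":0,"y":1.5,"z":15,"wx":0,"wy":0,"wz":0},{"claw":50,"x":0,"y":0,"z":15,"wx":0,"wy":0,"wz":0},{"claw":50,"x":0,"y":0,"z":15,"wx":0,"wy":0,"wz":0},{"claw":50,"x":0,"y":0,"z":12,"wx":0,"wy":0,"wz":0},{"claw":50,"x":0,"y":0,"z":10,"wx":0,"wy":0,"wz":0},{"claw":50,"x":0,"y":0,"z":5,"wx":0,"wy":0,"wz":0},{"claw":50,"x":0,"y":0,"z":1.5,"wx":0,"wy":0,"wz":0},{"claw":50,"x":0,"y":0,"z":1,"wx":0,"wy":0,"wz":0},{"claw":50,"x":0,"y":0,"z":0,"wx":0,"wy":0,"wz":0}]'
```

```text
time: 14.2
eef_pos: [0.6384, 0.0967, 0.1317]
tcp_rot: [180.0, -0.0, 95.0]
ft_force: [0.2, 0.1, -1.9]
gripper_width: 0.0552
grip_force: 43.1
```

```bash
python3 -m creep '[{"claw":50,"x":0,"y":0,"z":1,"wx":0,"wy":0,"wz":0},{"claw":50,"x":0,"y":0,"z":1,"wx":0,"wy":0,"wz":0},{"claw":50,"x":0,"y":0,"z":0,"wx":0,"wy":0,"wz":0}]'
```

```text
time: 14.58
eef_pos: [0.6385, 0.0966, 0.1301]
tcp_rot: [180.0, -0.0, 95.0]
ft_force: [-1.5, -0.1, 4.0]
gripper_width: 0.0548
grip_force: 43.4
```

The jar rests on the board. I release it and go to the mill.

```bash
python3 -m creep '[{"claw":85,"x":0,"y":0,"z":0,"wx":0,"wy":0,"wz":0},{"claw":85,"x":0,"y":0,"z":0,"wx":0,"wy":0,"wz":0},{"claw":85,"x":0,"y":0,"z":-15,"wx":0,"wy":0,"wz":0},{"claw":85,"x":0,"y":0,"z":-40,"wx":0,"wy":0,"wz":0},{"claw":85,"x":0,"y":0,"z":-40,"wx":0,"wy":0,"wz":0},{"claw":85,"x":0,"y":0,"z":-30,"wx":0,"wy":0,"wz":0},{"claw":85,"x":-20,"y":-37,"z":0,"wx":0,"wy":0,"wz":0},{"claw":85,"x":-24,"y":-43,"z":0,"wx":0,"wy":0,"wz":0},{"claw":85,"x":-24,"y":-43,"z":0,"wx":0,"wy":0,"wz":0},{"claw":85,"x":-23,"y":-43,"z":0,"wx":0,"wy":0,"wz":0},{"claw":85,"x":-14,"y":-30,"z":0,"wx":0,"wy":0,"wz":0.07},{"claw":85,"x":0,"y":0,"z":0,"wx":0,"wy":0,"wz":0.07}]'
python3 - <<'E'
from h import *
x,y=slot(TC,2);to(x,y,.143,86.9)
E
```

```text
time: 16.08
eef_pos: [0.4501, -0.0267, 0.2552]
tcp_rot: [180.0, -0.1, 86.7]
ft_force: [-0.0, 0.5, 0.2]
gripper_width: 0.0852
grip_force: 0.0
t 16.07 tcp [ 0.4501 -0.0267  0.2552] [ 1.7998e+02 -1.0000e-01  8.6650e+01] w 0.0852
shift before turn x 1.1 y 1.2 z 112.2 wz -0.004
```

```bash
python3 -m creep '[{"claw":85,"x":1,"y":1,"z":25,"wx":0,"wy":0,"wz":-0.004},{"claw":85,"x":0,"y":0,"z":30,"wx":0,"wy":0,"wz":0},{"claw":85,"x":0,"y":0,"z":30,"wx":0,"wy":0,"wz":0},{"claw":85,"x":0,"y":0,"z":19,"wx":0,"wy":0,"wz":0},{"claw":85,"x":0,"y":0,"z":8,"wx":0,"wy":0,"wz":0},{"claw":42,"x":0,"y":0,"z":0,"wx":0,"wy":0,"wz":0},{"claw":42,"x":0,"y":0,"z":0,"wx":0,"wy":0,"wz":0},{"claw":42,"x":0,"y":0,"z":0,"wx":0,"wy":0,"wz":0},{"claw":42,"x":0,"y":0,"z":0,"wx":0,"wy":0,"wz":0},{"claw":42,"x":0,"y":0,"z":0,"wx":0,"wy":0,"wz":0}]' 50
python3 - <<'E'
from h import *
x,y=slot(RC,2);to(x,y,.146,95.06)
E
```

```text
time: 17.32
eef_pos: [0.4538, -0.0238, 0.1436]
tcp_rot: [179.9, -0.1, 87.2]
ft_force: [-1.8, 0.1, 7.7]
gripper_width: 0.046
grip_force: 49.8
t 17.32 tcp [ 0.4538 -0.0238  0.1436] [ 1.7992e+02 -7.0000e-02  8.7190e+01] w 0.046
shift before turn x 40.5 y 190.9 z -2.4 wz -0.137
```

```bash
python3 -m creep '[{"claw":42,"x":0,"y":0,"z":-10,"wx":0,"wy":0,"wz":0},{"claw":42,"x":0,"y":0,"z":-25,"wx":0,"wy":0,"wz":0},{"claw":42,"x":0,"y":0,"z":-30,"wx":0,"wy":0,"wz":0},{"claw":42,"x":0,"y":0,"z":-15,"wx":0,"wy":0,"wz":0},{"claw":42,"x":7,"y":20,"z":0,"wx":0,"wy":0,"wz":0},{"claw":42,"x":7,"y":35,"z":0,"wx":0,"wy":0,"wz":0},{"claw":42,"x":7,"y":41,"z":0,"wx":0,"wy":0,"wz":0},{"claw":42,"x":7,"y":41,"z":0,"wx":0,"wy":0,"wz":0},{"claw":42,"x":6,"y":35,"z":0,"wx":0,"wy":0,"wz":0},{"claw":42,"x":6,"y":19,"z":0,"wx":0,"wy":0,"wz":-0.068},{"claw":42,"x":0,"y":0,"z":0,"wx":0,"wy":0,"wz":-0.068},{"claw":42,"x":0,"y":0,"z":0,"wx":0,"wy":0,"wz":0}]'
python3 - <<'E'
from h import *
x,y=slot(RC,2);to(x,y,.146,95.06);over(2,.170,.029,"pics/p3.png",grip=.1415)
E
```

```text
time: 18.82
eef_pos: [0.6456, 0.0066, 0.2218]
tcp_rot: [-179.9, 0.0, 95.0]
ft_force: [1.1, -0.7, -0.9]
gripper_width: 0.0459
grip_force: 51.8
t 18.82 tcp [0.6456 0.0066 0.2218] [-179.94    0.     94.95] w 0.0459
shift before turn x 0.6 y 0.8 z 75.8 wz -0.002
bottom z 0.0913
```

View pics/p3.png

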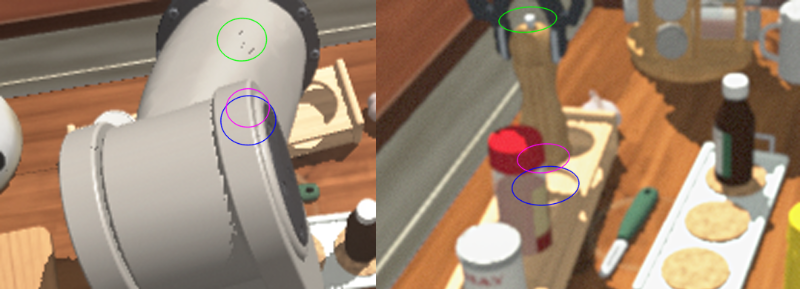

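The mill is upright and aligned over hole 3, and the jar and tin stand well. I lower it.

```bash
python3 -m creep '[{"claw":42,"x":0.5,"y":0.5,"z":15,"wx":0,"wy":0,"wz":0},{"claw":42,"x":0,"y":0,"z":15,"wx":0,"wy":0,"wz":0},{"claw":42,"x":0,"y":0,"z":15,"wx":0,"wy":0,"wz":0},{"claw":42,"x":0,"y":0,"z":12,"wx":0,"wy":0,"wz":0},{"claw":42,"x":0,"y":0,"z":10,"wx":0,"wy":0,"wz":0},{"claw":42,"x":0,"y":0,"z":5,"wx":0,"wy":0,"wz":0},{"claw":42,"x":0,"y":0,"z":2,"wx":0,"wy":0,"wz":0},{"claw":42,"x":0,"y":0,"z":1,"wx":0,"wy":0,"wz":0},{"claw":42,"x":0,"y":0,"z":0,"wx":0,"wy":0,"wz":0}]'; python3 -m creep '[{"claw":42,"x":0,"y":0,"z":0.7,"wx":0,"wy":0,"wz":0},{"claw":42,"x":0,"y":0,"z":0,"wx":0,"wy":0,"wz":0}]'
```

```text
time: 20.05
eef_pos: [0.6465, 0.0071, 0.1477]
tcp_rot: [180.0, -0.0, 95.0]
ft_force: [-0.0, -0.0, -1.8]
gripper_width: 0.0464
grip_force: 51.8
time: 20.3
eef_pos: [0.6465, 0.0072, 0.1469]
tcp_rot: [180.0, -0.0, 95.0]
ft_force: [-0.2, 0.1, -0.5]
gripper_width: 0.0462
grip_force: 51.8
```

```bash
python3 -m creep '[{"claw":42,"x":0,"y":0,"z":0.7,"wx":0,"wy":0,"wz":0},{"claw":42,"x":0,"y":0,"z":0,"wx":0,"wy":0,"wz":0}]'
```

```text
time: 20.55
eef_pos: [0.6466, 0.0071, 0.1468]
tcp_rot: [180.0, -0.0, 95.0]
ft_force: [-1.2, -0.0, 5.1]
gripper_width: 0.0464
grip_force: 52.4
```

The mill is on the board. I release it and go to the bottle.

```bash
python3 -m creep '[{"claw":85,"x":0,"y":0,"z":0,"wx":0,"wy":0,"wz":0},{"claw":85,"x":0,"y":0,"z":0,"wx":0,"wy":0,"wz":0},{"claw":85,"x":0,"y":0,"z":-15,"wx":0,"wy":0,"wz":0},{"claw":85,"x":0,"y":0,"z":-35,"wx":0,"wy":0,"wz":0},{"claw":85,"x":0,"y":0,"z":-35,"wx":0,"wy":0,"wz":0},{"claw":85,"x":0,"y":0,"z":-25,"wx":0,"wy":0,"wz":0},{"claw":85,"x":-20,"y":-40,"z":0,"wx":0,"wy":0,"wz":0},{"claw":85,"x":-24,"y":-46,"z":0,"wx":0,"wy":0,"wz":0},{"claw":85,"x":-24,"y":-46,"z":0,"wx":0,"wy":0,"wz":0},{"claw":85,"x":-23,"y":-46,"z":0,"wx":0,"wy":0,"wz":0},{"claw":85,"x":-13,"y":-31,"z":0,"wx":0,"wy":0,"wz":0.07},{"claw":85,"x":0,"y":0,"z":0,"wx":0,"wy":0,"wz":0.07}]'
python3 - <<'E'
from h import *
x,y=slot(TC,3);to(x,y,.087,86.9)
p=snapshot("side");cv2.imwrite("pics/r3.png",cv2.resize(p["color"][130:330,130:380,::-1],None,fx=3,fy=3))
E
```

```text
time: 22.05
eef_pos: [0.4449, -0.1165, 0.2568]
tcp_rot: [180.0, -0.1, 86.6]
ft_force: [0.8, 1.3, -0.2]
gripper_width: 0.085
grip_force: 0.0
t 22.05 tcp [ 0.4449 -0.1165  0.2568] [ 1.7995e+02 -9.0000e-02  8.6600e+01] w 0.085
shift before turn x 1.1 y 1.5 z 169.8 wz -0.005
```

View pics/r3.png

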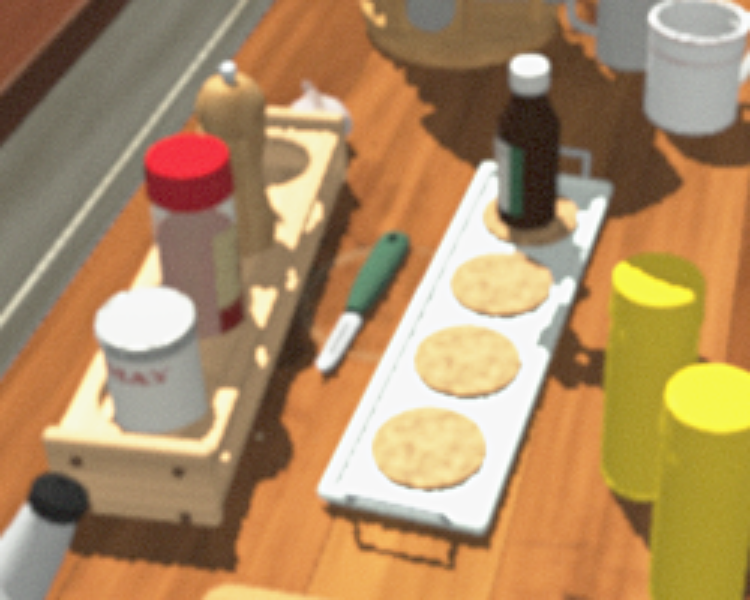

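Three stand in place, and the bottle is at (528,150). Its cap would come near the gripper's body at the 78 mm grip height, so I grip a little higher (about 84 mm).

```bash
python3 -m creep '[{"claw":85,"x":1,"y":1,"z":30,"wx":0,"wy":0,"wz":-0.005},{"claw":85,"x":0,"y":0,"z":38,"wx":0,"wy":0,"wz":0},{"claw":85,"x":0,"y":0,"z":38,"wx":0,"wy":0,"wz":0},{"claw":85,"x":0,"y":0,"z":32,"wx":0,"wy":0,"wz":0},{"claw":85,"x":0,"y":0,"z":20,"wx":0,"wy":0,"wz":0},{"claw":85,"x":0,"y":0,"z":9,"wx":0,"wy":0,"wz":0},{"claw":85,"x":0,"y":0,"z":3.5,"wx":0,"wy":0,"wz":0},{"claw":42,"x":0,"y":0,"z":0,"wx":0,"wy":0,"wz":0},{"claw":42,"x":0,"y":0,"z":0,"wx":0,"wy":0,"wz":0},{"claw":42,"x":0,"y":0,"z":0,"wx":0,"wy":0,"wz":0},{"claw":42,"x":0,"y":0,"z":0,"wx":0,"wy":0,"wz":0},{"claw":42,"x":0,"y":0,"z":0,"wx":0,"wy":0,"wz":0}]' 50
python3 - <<'E'
from h import *
x,y=slot(RC,3);to(x,y,.146,95.06)
E
```

```text
time: 23.6
eef_pos: [0.4488, -0.1139, 0.0864]
tcp_rot: [179.9, -0.0, 87.2]
ft_force: [-1.8, -1.0, 7.3]
gripper_width: 0.0464
grip_force: 50.0
t 23.6 tcp [ 0.4488 -0.1139  0.0864] [ 1.7991e+02 -2.0000e-02  8.7240e+01] w 0.0464
shift before turn x 41.3 y 203.7 z -59.6 wz -0.136
```

```bash
python3 -m creep '[{"claw":42,"x":0,"y":0,"z":-10,"wx":0,"wy":0,"wz":0},{"claw":42,"x":0,"y":0,"z":-25,"wx":0,"wy":0,"wz":0},{"claw":42,"x":0,"y":0,"z":-30,"wx":0,"wy":0,"wz":0},{"claw":42,"x":0,"y":0,"z":-15,"wx":0,"wy":0,"wz":0},{"claw":42,"x":7,"y":23,"z":0,"wx":0,"wy":0,"wz":0},{"claw":42,"x":7,"y":38,"z":0,"wx":0,"wy":0,"wz":0},{"claw":42,"x":7,"y":43,"z":0,"wx":0,"wy":0,"wz":0},{"claw":42,"x":7,"y":43,"z":0,"wx":0,"wy":0,"wz":0},{"claw":42,"x":7,"y":37,"z":0,"wx":0,"wy":0,"wz":0},{"claw":42,"x":6,"y":19,"z":0,"wx":0,"wy":0,"wz":-0.068},{"claw":42,"x":0,"y":0,"z":0,"wx":0,"wy":0,"wz":-0.068},{"claw":42,"x":0,"y":0,"z":0,"wx":0,"wy":0,"wz":0}]'
python3 - <<'E'
from h import *
x,y=slot(RC,3);to(x,y,.0894,95.06);over(3,.137,.0245,"pics/p4.png",grip=.0844)
E
```

```text
time: 25.1
eef_pos: [0.6525, -0.0824, 0.1648]
tcp_rot: [-179.9, -0.0, 95.0]
ft_force: [0.6, 0.0, -1.7]
gripper_width: 0.0467
grip_force: 51.9
t 25.1 tcp [ 0.6525 -0.0824  0.1648] [-1.7993e+02 -1.0000e-02  9.5020e+01] w 0.0467
shift before turn x -0.2 y 1.8 z 75.4 wz -0.001
bottom z 0.0914
```

View pics/p4.png

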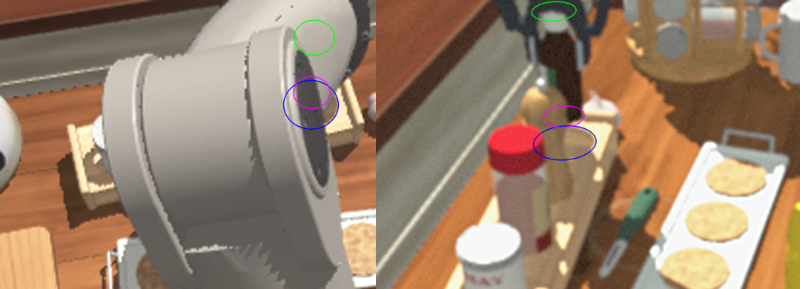

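The bottle's right edge and base agree with its ring over hole 4. I lower it.

```bash
python3 -m creep '[{"claw":42,"x":0,"y":1.5,"z":15,"wx":0,"wy":0,"wz":0},{"claw":42,"x":0,"y":0,"z":15,"wx":0,"wy":0,"wz":0},{"claw":42,"x":0,"y":0,"z":15,"wx":0,"wy":0,"wz":0},{"claw":42,"x":0,"y":0,"z":12,"wx":0,"wy":0,"wz":0},{"claw":42,"x":0,"y":0,"z":10,"wx":0,"wy":0,"wz":0},{"claw":42,"x":0,"y":0,"z":5,"wx":0,"wy":0,"wz":0},{"claw":42,"x":0,"y":0,"z":2,"wx":0,"wy":0,"wz":0},{"claw":42,"x":0,"y":0,"z":1,"wx":0,"wy":0,"wz":0},{"claw":42,"x":0,"y":0,"z":0,"wx":0,"wy":0,"wz":0}]'; python3 -m creep '[{"claw":42,"x":0,"y":0,"z":0.7,"wx":0,"wy":0,"wz":0},{"claw":42,"x":0,"y":0,"z":0,"wx":0,"wy":0,"wz":0}]'
```

```text
time: 26.32
eef_pos: [0.6546, -0.0824, 0.0907]
tcp_rot: [180.0, 0.0, 95.0]
ft_force: [-0.3, 0.7, -0.5]
gripper_width: 0.0468
grip_force: 52.0
time: 26.58
eef_pos: [0.6544, -0.0823, 0.0898]
tcp_rot: [180.0, -0.0, 95.0]
ft_force: [-1.2, -0.2, -1.8]
gripper_width: 0.0464
grip_force: 52.0
```

```bash
python3 -m creep '[{"claw":42,"x":0,"y":0,"z":0.8,"wx":0,"wy":0,"wz":0},{"claw":42,"x":0,"y":0,"z":0,"wx":0,"wy":0,"wz":0}]'
```

```text
time: 26.82
eef_pos: [0.6546, -0.0825, 0.0896]
tcp_rot: [180.0, -0.0, 95.0]
ft_force: [-1.7, 0.2, 5.1]
gripper_width: 0.0464
grip_force: 52.5
```

```bash
python3 -m creep '[{"claw":85,"x":0,"y":0,"z":0,"wx":0,"wy":0,"wz":0},{"claw":85,"x":0,"y":0,"z":0,"wx":0,"wy":0,"wz":0},{"claw":85,"x":0,"y":0,"z":-15,"wx":0,"wy":0,"wz":0},{"claw":85,"x":0,"y":0,"z":-40,"wx":0,"wy":0,"wz":0},{"claw":85,"x":0,"y":0,"z":-45,"wx":0,"wy":0,"wz":0},{"claw":85,"x":0,"y":0,"z":-45,"wx":0,"wy":0,"wz":0},{"claw":85,"x":0,"y":0,"z":-30,"wx":0,"wy":0,"wz":0},{"claw":85,"x":0,"y":-40,"z":0,"wx":0,"wy":0,"wz":0},{"claw":85,"x":0,"y":-45,"z":0,"wx":0,"wy":0,"wz":0},{"claw":85,"x":0,"y":-45,"z":0,"wx":0,"wy":0,"wz":0},{"claw":85,"x":0,"y":-20,"z":0,"wx":0,"wy":0,"wz":0},{"claw":85,"x":0,"y":0,"z":0,"wx":0,"wy":0,"wz":0}]'
python3 - <<'E'
from h import *
p=snapshot("side");cv2.imwrite("pics/fin.png",cv2.resize(p["color"][120:320,130:380,::-1],None,fx=3,fy=3))
E
```

```text
time: 28.32
eef_pos: [0.504, -0.096, 0.265]
tcp_rot: [179.9, -0.1, 95.0]
ft_force: [0.3, -0.2, -0.2]
gripper_width: 0.085
grip_force: 0.0
```

View pics/fin.png

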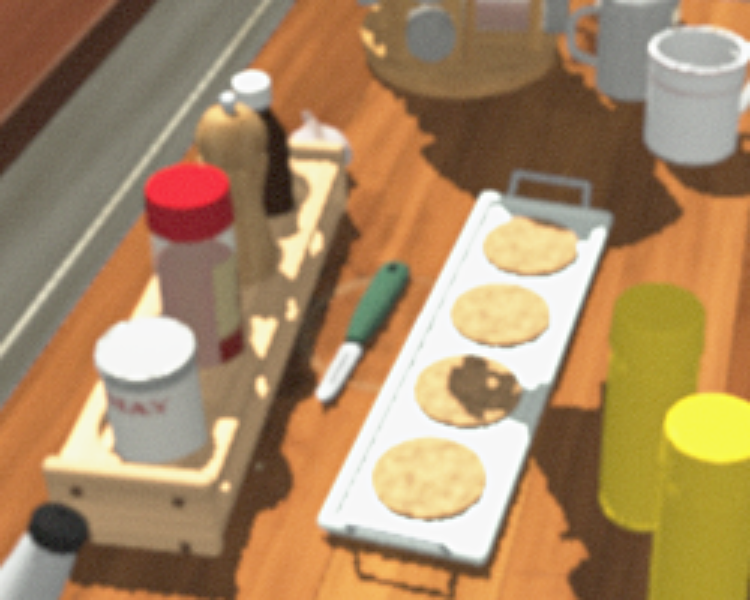

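The tin, jar, mill and bottle stand upright in holes 1 to 4, and the peeler and garlic are where they were. I hand the job in.

```bash
python3 -c "from bench import job_done; print(job_done())"
```

```text
the job is handed in; nothing more can be done
None
```

The job is handed in: squat tin, tall jar, mill and bottle stand upright in the rack in their tray order from left to right, with the garlic and peeler left where they lay, after about 28 s on the robot's clock.

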